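# Find the worn screw press by the play in its handle

## Task

One of the two screw presses has a worn nut: rock each handle gently by its upright grip, the left-hand press first and each handle first to the robot's left and then to its right, pausing a moment lightly against each end of its free play where the stiff screw is felt, without turning either screw. Then slip the wooden ring tag over the upright grip of the press whose handle has more play, down onto its foot, leave that handle at the left end of its play, and let go; leave the other things on the bench where they are.

Things in the scene. Friction and masses are not known exactly. Their poses are not given: they have to be found in the camera images.
- press_a: one of two screw presses that look alike, bolted down, base 160 x 150, 180 high without the handle. Origin: on the table, on the upright screw's axis; x points away from the robot. The handle swings freely (about 0.5 N at its grip) over its play, 10 to 60 in all at the grip, then meets the screw, stiff until about 10 N at the grip. Its letter does not tell left (+y) from right.
- press_a_knob (a point): centre, half-way up, of the upright wooden grip on the handle of press a: a post 20 across, 45 tall, on a round steel foot 44 across whose top is 225 above the table. It is 110 from the screw's axis, on the robot's side, and swings level about it; it starts inside the play. The worn press lets it swing two to three times as far as the other.
- press_a_index (a point): tip of the steel pointer on the screw's flange of press a, 50 from the screw's axis on the far side, 191 above the table; its x axis points out from the screw. It moves only if the screw turns.
- press_b: the other of two screw presses that look alike, bolted down, base 160 x 150, 180 high without the handle. Origin: on the table, on the upright screw's axis; x points away from the robot. The handle swings freely (about 0.5 N at its grip) over its play, 10 to 60 in all at the grip, then meets the screw, stiff until about 10 N at the grip. Its letter does not tell left (+y) from right.
- press_b_knob (a point): centre, half-way up, of the upright wooden grip on the handle of press b: a post 20 across, 45 tall, on a round steel foot 44 across whose top is 225 above the table. It is 110 from the screw's axis, on the robot's side, and swings level about it; it starts inside the play. The worn press lets it swing two to three times as far as the other.
- press_b_index (a point): tip of the steel pointer on the screw's flange of press b, 50 from the screw's axis on the far side, 191 above the table; its x axis points out from the screw. It moves only if the screw turns.
- tag_mid (a point): centre of the service tag, a loose plain wooden ring lying flat on the table: 52 outside diameter, 32 hole, 16 tall, 40 g. Over a grip it rests on the steel foot, its centre 233 above the table.
- mallet: wooden mallet lying down, about 240 long, a bystander
- awl: wood-handled awl lying down, about 150 long, a bystander
- wax_jar: small jar, 56 across, 65 tall, a bystander; origin at its underside
- thread: thread spool standing, 44 across, 50 tall, a bystander; origin at its underside
- burnisher: turned wooden burnisher standing, 40 across, 105 tall, a bystander; origin at its underside
- last: wooden shoe last, 250 long, a bystander
- tin: flat metal tin, 72 across, 50 tall, a bystander; origin at its underside
- mug: white mug, 76 across, 85 tall, a bystander; origin at its underside

How it is judged (in metres and radians):
On the way, in this order (a step that is already met when the one before it is completed fails the run):
1. the handle of the left press is held lightly (over 1 N) against the left end of its play (((world y of press_a above 0 m and y of press_a_knob in the frame of press_a_index above 0.007 m and contact force between any of the fingers, the arm and press_a above 1 N) or (world y of press_b above 0 m and y of press_b_knob in the frame of press_b_index above 0.007 m and contact force between any of the fingers, the arm and press_b above 1 N))), for 0.1 s.
2. the handle of the left press is held lightly (over 1 N) against the right end of its play (((world y of press_a above 0 m and y of press_a_knob in the frame of press_a_index below -0.007 m and contact force between any of the fingers, the arm and press_a above 1 N) or (world y of press_b above 0 m and y of press_b_knob in the frame of press_b_index below -0.007 m and contact force between any of the fingers, the arm and press_b above 1 N))), for 0.1 s.
3. the handle of the right press is held lightly (over 1 N) against the left end of its play (((world y of press_a below 0 m and y of press_a_knob in the frame of press_a_index above 0.007 m and contact force between any of the fingers, the arm and press_a above 1 N) or (world y of press_b below 0 m and y of press_b_knob in the frame of press_b_index above 0.007 m and contact force between any of the fingers, the arm and press_b above 1 N))), for 0.1 s.
4. the handle of the right press is held lightly (over 1 N) against the right end of its play (((world y of press_a below 0 m and y of press_a_knob in the frame of press_a_index below -0.007 m and contact force between any of the fingers, the arm and press_a above 1 N) or (world y of press_b below 0 m and y of press_b_knob in the frame of press_b_index below -0.007 m and contact force between any of the fingers, the arm and press_b above 1 N))), for 0.1 s.
At the end, for the whole second after the job is handed in: The ring lies flat (0.12 rad) around the looser press's grip, within 9 mm of its axis, on the foot within 4 mm, released; that handle is at the left end of its play within about 9 mm, farther than the tighter one can swing; neither screw's pointer is over 3 mm from its start (((horizontal distance between tag_mid and press_a_knob below 0.009 m and y of press_a_knob in the frame of press_a_index above 0.016 m) or (horizontal distance between tag_mid and press_b_knob below 0.009 m and y of press_b_knob in the frame of press_b_index above 0.016 m)) and height (world z) of tag_mid between 0.229 and 0.238 m and angle between tag_mid's own z axis and vertical below 0.12 rad and distance of each of press_a_index, press_b_index from where it was at the start of the episode below 0.003 m); the robot touches nothing.
It fails at once if a screw is turned: the pointer of press a moves more than 3 mm (distance of press_a_index from where it was at the start of the episode above 0.003 m).
It fails at once if a screw is turned: the pointer of press b moves more than 3 mm (distance of press_b_index from where it was at the start of the episode above 0.003 m).
It fails at once if the robot presses on a press with more than 20 N (contact force between any of the fingers, the arm and press_a above 20 N or contact force between any of the fingers, the arm and press_b above 20 N).
It fails at once if a bystander is moved more than 30 mm (distance of any of mallet, awl, wax_jar, thread, burnisher, last, tin, mug from where it was at the start of the episode above 0.03 m).
It also fails if it takes over 72 s, if anything falls off the work surface, if the arm or the gripper's body presses on something with over 40 N, if the wrist force passes 120 N, or if a joint passes its speed limit or range.

## Robot

A 7-joint arm with a two-finger parallel gripper is mounted at the origin on the work surface. World frame = base frame: x ahead of the robot, y to its left, z up, the work surface at z = 0. Lengths are in mm, angles in rad, forces in N, time in s.
With the tool pointing down it reaches from about 425 to 875 mm from the base axis. Payload 4.7 kg.
Tool frame: the origin (TCP) lies between the finger pads; the fingertips stand 17 mm ahead of it and the grasp point (between the pads) lies 2 mm behind it; z points along the fingers, y is the direction in which the jaws open and shut (so a half turn about z gives the same grasp; the last joint's range is limited). The gripper opens to 87 mm and grips with 3 to 60 N. Pads are 19 mm wide; open, the fingers measure 117 mm over their backs; the gripper's body (75 mm by 190 mm) begins 51 mm behind the grasp point.
Start: joints at [1.185, 0.321, -0.07, 1.45, 0.023, 1.371, -0.057], TCP at [252.985, -598.768, 239.587] pointing down, gripper open.
Joint ranges: [-2.86, 2.86], [-0.3, 2.09], [-1.38, 1.24], [0.06, 2.45], [-1.56, 4.7], [0.09, 2.05], [-2.69, 2.69]. Speed limits (rad/s): [2.57, 2.57, 3.14, 3.14, 3.14, 3.14, 3.14].

## Interface

Orientations are given as [roll, pitch, yaw] about the fixed x, y, z axes, in that order (R = Rz(yaw) Ry(pitch) Rx(roll)).
In Python, from rig import env gives the robot as it stands.
- The arm moves only by the tool move_arm, never from a script. Its argument "motion" is a list that holds one entry, the list of rows, each a list of 7 numbers: the finger opening in m, from 0 to 0.087, then the shift along the tool's x, y, z in m, then the turn, a rotation vector about the tool's x, y, z in degrees. A call has exactly 10 rows; each row is the pose to reach, as a shift and turn from the pose commanded when the call began, along the tool's axes at that moment; what a row does not reach only later rows make up. A row lasts 1/8 s, in which the tool goes at most 62.5 mm and 10.7 degrees, less where a joint would pass 70% of its speed; a pose out of reach is approached as far as the arm can. A call with a gripper value outside its range is refused whole. The fingers move at their own pace and stop on an object; "force" is the grip in N (left out, the last holds). Time passes only in rows, so rows that repeat a pose let the fingers close, or fill a call up. It gives the time, the measured TCP pose, the force and the opening at its end, in the units of the state.
- env.sense(): the state, without advancing time (a new reading comes with each control period).
- env.camera(name): name is "side" or "top"; returns the picture (420x560x3 uint8, blue, green, red); there is no depth.
- env.camera_model(name): a dict with "vertical_fov" (degrees; the focal length in pixels is half the picture's height over the tangent of half this angle, whatever the lens; pixels are square), "cx", "cy" (the principal point, pixels), "extrinsics" (4x4, takes a point from camera to world coordinates). Camera axes: x right, y down, z forward; pixel columns grow to the right and rows downward; lengths in mm; the calibration is good to about 2 mm. A picture is of the moment at which its call begins. camera_model takes no time and is no camera call.
- env.hand_in(): hands the job in, once; it reports no verdict.
The state is a dict: "time_s": time; "qpos": joint angles; "dq": joint speeds; "effort": joint torques, N m; "position": TCP position; "tool_rot": TCP orientation; "contact_force": force on the tool from outside, world axes, zero at the start; "wrist_torque": the same for the moment, N m; "width": finger opening in mm.
Only numpy, scipy, OpenCV 4.12 (cv2) and the standard library are available. Lean on these libraries where they do the work, as an engineer would, in place of code of your own. Each camera call takes 0.05 s, during which the arm holds its last target.

## Working session

There is one attempt and no reset: what is moved stays moved. The work goes in short steps, Python scripts to look and compute and a tool call to move; the robot and the scene stay as the last step left them, time stands still between calls to the robot, and variables do not carry over. Pictures are saved under pics/ and viewed, and the job is handed in when it is done.

Besides the shell and the picture viewer there is one more tool, called after "Call:" by a JSON object that holds its "fn" and its "kwargs". move_arm: Moves the arm, as the interface text tells. Its arguments: {"type":"object","properties":{"motion":{"type":"array","items":{"type":"array","items":{"type":"array","items":{"type":"number"}}}},"force":{"type":"number"}},"required":["motion"]}

```bash
ls; mkdir -p pics; python3 - <<'E'
from rig import env
import cv2
for n in("side","top"):
    cv2.imwrite(f"pics/{n}0.png",env.camera(n)); m=env.camera_model(n); print(n,m)
print(env.sense())
E
```

```text
pics
side {'vertical_fov': 46.95291303639186, 'cx': 278.6375900247612, 'cy': 204.59806305270018, 'extrinsics': array([[-9.75498886e-01, -1.66662538e-01,  1.43615883e-01,
         3.39982828e+02],
       [-2.19895857e-01,  7.18116460e-01, -6.60268553e-01,
         9.05994998e+02],
       [ 6.90910321e-03, -6.75671775e-01, -7.37170209e-01,
         1.11204147e+03],
       [ 0.00000000e+00,  0.00000000e+00,  0.00000000e+00,
         1.00000000e+00]])}
top {'vertical_fov': 42.53608771671266, 'cx': 288.53549204778835, 'cy': 213.18755928226102, 'extrinsics': array([[-2.80764243e-02, -9.97304436e-01,  6.77906770e-02,
         4.15023007e+02],
       [-9.99584662e-01,  2.84520080e-02,  4.58102359e-03,
         1.81958237e+01],
       [-6.49745603e-03, -6.76339023e-02, -9.97689049e-01,
         1.80776697e+03],
       [ 0.00000000e+00,  0.00000000e+00,  0.00000000e+00,
         1.00000000e+00]])}
{'time_s': 0.1, 'qpos': array([ 1.18510697,  0.32172193, -0.07006838,  1.45154419,  0.02259197,
        1.37080756, -0.05690681]), 'dq': array([-0.00247217, -0.00260166,  0.00035139, -0.00149393,  0.00063587,
       -0.0004447 ,  0.00023071]), 'effort': array([ 6.23017204e-04, -4.92571950e+01, -4.05211682e-01, -3.13398671e+01,
       -6.41415012e-02,  3.95710731e-02,  4.52391873e-05]), 'position': array([ 252.76453064, -598.33541482,  238.59265942]), 'tool_rot': array([-3.13990045e+00,  9.10156953e-05,  3.99793168e-01]), 'contact_force': array([ 0.10842877, -0.54216958,  0.08388455]), 'wrist_torque': array([0.00956109, 0.01035284, 0.00244222]), 'width': 87.05898950955739}
```

View pics/side0.png

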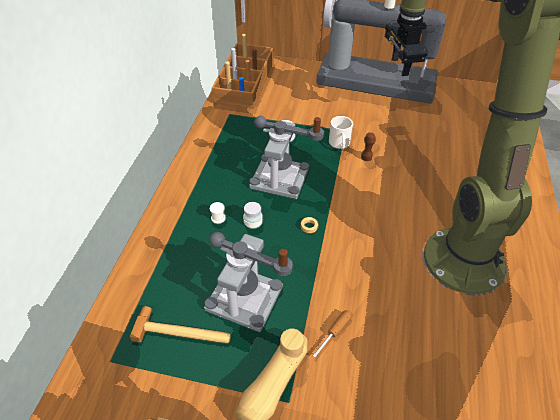

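View pics/top0.png

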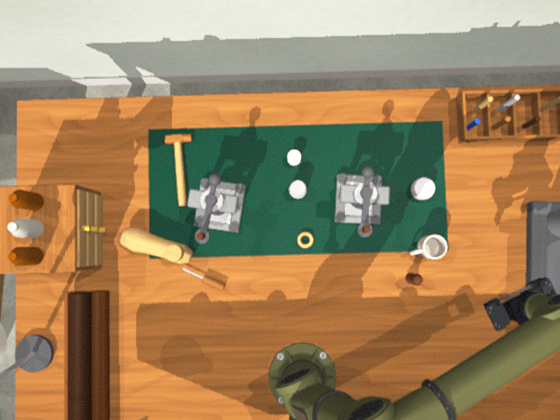

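The top view shows the left press grip near (202,236), the right press grip near (365,230), and the ring near (305,240). I'll zoom in to refine these.

```bash
python3 - <<'E'
import cv2,numpy as np
t=cv2.imread('pics/top0.png');s=cv2.imread('pics/side0.png')
def c(i,x,y,w,h,k): return cv2.resize(i[y:y+h,x:x+w],None,fx=k,fy=k,interpolation=cv2.INTER_CUBIC)
a=np.hstack([c(t,180,165,80,90,5),c(t,325,155,80,90,5)])
cv2.imwrite('pics/t_crop.png',a)
b=np.hstack([c(s,200,225,100,110,4),c(s,250,100,100,110,4)])
cv2.imwrite('pics/s_crop.png',b)
cv2.imwrite('pics/r_crop.png',np.hstack([c(t,285,220,40,40,10),c(s,290,205,40,40,10)]))
E
```

```text
(no output)
```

View pics/t_crop.png

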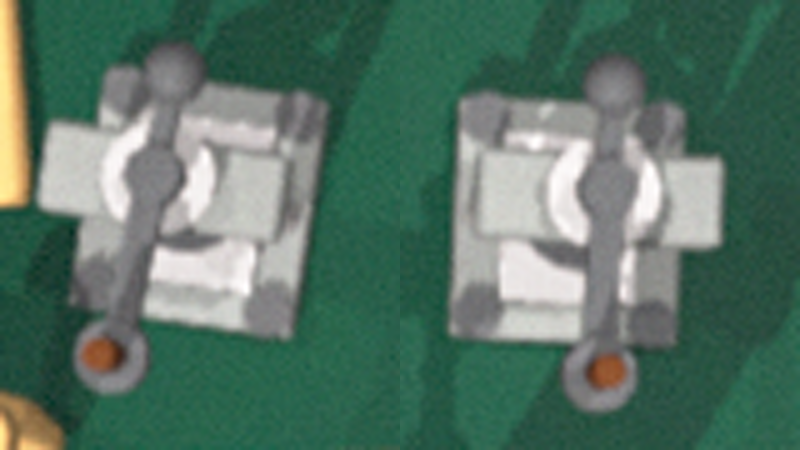

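View pics/s_crop.png

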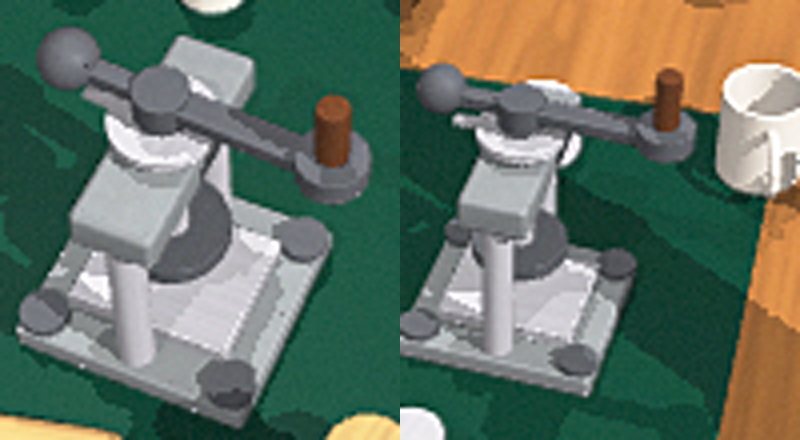

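View pics/r_crop.png

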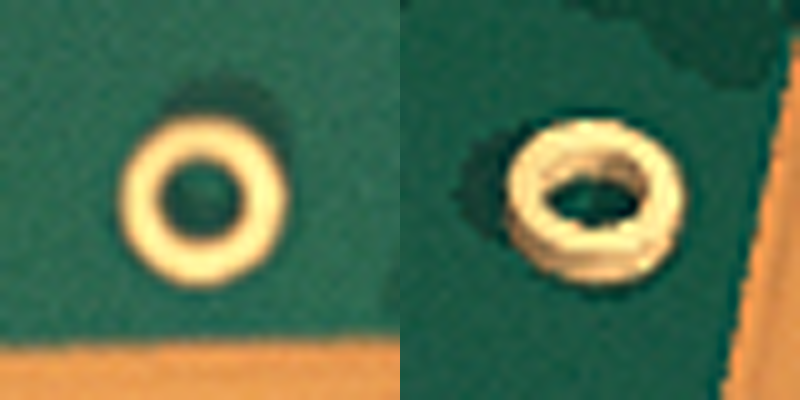

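```bash
cat > h.py <<'E'
from rig import env
import numpy as np, cv2
def ray(n,u,v):
    m=env.camera_model(n);E=m['extrinsics'];f=210/np.tan(np.radians(m['vertical_fov']/2))
    d=E[:3,:3]@np.array([(u-m['cx'])/f,(v-m['cy'])/f,1]);return E[:3,3],d
def at(n,u,v,z):
    o,d=ray(n,u,v);return (o+d*(z-o[2])/d[2])
def tri(u1,v1,u2,v2):
    o1,d1=ray('top',u1,v1);o2,d2=ray('side',u2,v2)
    s,*_=np.linalg.lstsq(np.c_[d1,-d2],o2-o1,rcond=None)
    p,q=o1+s[0]*d1,o2+s[1]*d2;return (p+q)/2,np.linalg.norm(p-q)
def proj(n,p):
    m=env.camera_model(n);E=m['extrinsics'];f=210/np.tan(np.radians(m['vertical_fov']/2))
    c=E[:3,:3].T@(np.array(p)-E[:3,3]);return c[0]/c[2]*f+m['cx'],c[1]/c[2]*f+m['cy']
E
python3 - <<'E'
from h import *
np.set_printoptions(precision=1,suppress=True)
P=lambda x0,y0,k,u,v:(x0+(u+.5)/k-.5,y0+(v+.5)/k-.5)
TL=lambda u,v:P(180,165,5,u,v);TR=lambda u,v:P(325,155,5,u,v)
SL=lambda u,v:P(200,225,4,u,v);SR=lambda u,v:P(250,100,4,u,v)
print('L knobtop',at('top',*TL(103,354),270),at('side',*SL(334,106),270),tri(*TL(103,354),*SL(334,106)))
print('L foot',at('top',*TL(110,357),225),at('side',*SL(331,168),225))
print('L hub',at('top',*TL(157,173),225),at('top',*TL(174,72),225),'ball')
print('R knobtop',at('top',*TR(207,371),270),at('side',*SR(269,78),270),tri(*TR(207,371),*SR(269,78)))
print('R foot',at('top',*TR(200,375),225),at('side',*SR(267,128),225))
print('R hub',at('top',*TR(205,188),225),at('top',*TR(215,83),225),'ball')
print('L base corners',[at('top',*TL(*c),18)[:2] for c in((70,303),(290,337),(328,100),(105,68))])
print('R base corners',[at('top',*TR(*c),18)[:2] for c in((50,340),(275,345),(283,103),(60,95))])
r=P(285,220,10,202,200);q=P(290,205,10,595,187);q=(q[0]-40,q[1])
print('ring',at('top',*r,16),at('side',*q,16))
for nm,uv,z in(('mug',(433,247),85),('burn',(414,279),105),('jar',(297,189),65),('awltip',(224,288),10)): print(nm,at('top',*uv,z))
E
```

```text
L knobtop [463.2 278.9 270. ] [464.4 283.3 270. ] (array([464.2, 279.8, 265.4]), np.float64(1.7267580057155838))
L foot [462.8 282.4 225. ] [463.5 292.4 225. ]
L hub [570.4 252.8 225. ] [630.1 241.7 225. ] ball
R knobtop [ 468.7 -194.1  270. ] [ 470.9 -191.8  270. ] (array([ 469.9, -194.2,  268.2]), np.float64(2.4345616137637434))
R foot [ 468.  -196.1  225. ] [ 469.5 -192.3  225. ]
R hub [ 578.  -203.2  225. ] [ 640.1 -211.4  225. ] ball
L base corners [array([505.6, 343. ]), array([478.9, 197.2]), array([636.4, 168.4]), array([662.2, 317. ])]
R base corners [array([ 501. , -125.5]), array([ 493.4, -274.6]), array([ 654.8, -286.3]), array([ 664.5, -137.8])]
ring [447.6 -24.9  16. ] [448.9 -22.8  16. ]
mug [ 411.2 -430.3   85. ]
burn [ 312.9 -361.1  105. ]
jar [611.3  -3.5  65. ]
awltip [295.1 247.   10. ]
```

```bash
cat >> h.py <<'E'
from scipy.spatial.transform import Rotation as Ro
def rot(yaw): return Ro.from_euler('xyz',[np.pi,0,yaw])
def rows(p0,yaw0,targets):
    R=rot(yaw0)
    for p,y in targets:
        d=R.inv().apply(np.array(p)-np.array(p0))/1000
        r=(R.inv()*rot(y)).as_rotvec(degrees=True)
        print(np.round(d,4).tolist(),np.round(r,2).tolist())
E
python3 - <<'E'
from h import *
rows((253,-598.8,239.6),.4,[((253,-598.8,360),.4),((480,-150,360),-.22)])
E
```

```text
[0.0, 0.0, -0.1204] [0.0, 0.0, 0.0]
[0.3839, -0.325, -0.1204] [0.0, -0.0, 35.52]
```

Call:
{"fn": "move_arm", "kwargs": {"motion": [[[0.05,0,0,-0.06,0,0,0],[0.05,0,0,-0.12,0,0,0],[0.04,0.048,-0.041,-0.12,0,0,5],[0.03,0.096,-0.081,-0.12,0,0,10],[0.03,0.144,-0.122,-0.12,0,0,15],[0.03,0.192,-0.162,-0.12,0,0,20],[0.03,0.24,-0.203,-0.12,0,0,25],[0.03,0.288,-0.244,-0.12,0,0,30],[0.03,0.336,-0.284,-0.12,0,0,35.5],[0.03,0.384,-0.325,-0.12,0,0,35.5]]]}}

```text
time_s: 1.35
position: [479.2, -150.8, 359.3]
tool_rot: [3.141, 0.0, -0.221]
contact_force: [0.9, 0.3, -0.2]
width: 29.9
```

```bash
python3 - <<'E'
from h import *
rows((480.1,-150.1,359.6),-.22,[((464,281,360),-.22),((464,281,250),-.22)])
E
```

```text
[-0.1098, -0.4172, -0.0004] [0.0, 0.0, 0.0]
[-0.1098, -0.4172, 0.1096] [0.0, 0.0, 0.0]
```

Call:
{"fn": "move_arm", "kwargs": {"motion": [[[0.04,-0.016,-0.06,0,0,0,0],[0.04,-0.032,-0.12,0,0,0,0],[0.04,-0.048,-0.18,0,0,0,0],[0.04,-0.064,-0.24,0,0,0,0],[0.04,-0.08,-0.3,0,0,0,0],[0.04,-0.095,-0.36,0,0,0,0],[0.04,-0.11,-0.417,0,0,0,0],[0.04,-0.11,-0.417,0.04,0,0,0],[0.04,-0.11,-0.417,0.06,0,0,0],[0.04,-0.11,-0.417,0.06,0,0,0]]]}}

```text
time_s: 2.6
position: [461.4, 277.6, 297.7]
tool_rot: [3.139, 0.003, -0.22]
contact_force: [-0.0, 0.9, -0.0]
width: 40.1
```

```bash
python3 - <<'E'
from h import *
s=env.sense();print(s['position'],s['tool_rot'],s['contact_force'],s['width'])
t=env.camera('top');d=env.camera('side')
def c(i,x,y,w,h,k): return cv2.resize(i[y:y+h,x:x+w],None,fx=k,fy=k,interpolation=cv2.INTER_CUBIC)
cv2.imwrite('pics/p1.png',np.hstack([c(t,160,165,100,110,4),c(d,230,200,100,110,4)]))
E
```

```text
[461.44358346 277.59101834 297.73221247] [ 3.13921918e+00  3.05331559e-03 -2.19541250e-01] [-0.04350671  0.89813315 -0.03682161] 40.06050778670529
```

View pics/p1.png

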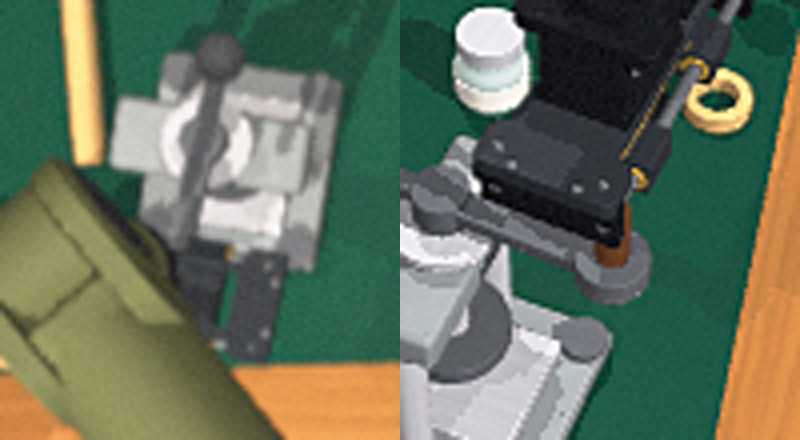

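```bash
python3 - <<'E'
from h import *
for i in range(2):
    s=env.sense();print(s['time_s'],s['position'],s['contact_force'],s['dq'])
E
```

```text
2.7 [462.59209904 278.26763229 300.08179857] [ 0.23444845 -0.35547324 -0.67921807] [ 0.00070234 -0.00959262 -0.00443996 -0.019509    0.00081338 -0.00191955
  0.00049948]
2.7 [462.59209904 278.26763229 300.08179857] [ 0.23444845 -0.35547324 -0.67921807] [ 0.00070234 -0.00959262 -0.00443996 -0.019509    0.00081338 -0.00191955
  0.00049948]
```

Call:
{"fn": "move_arm", "kwargs": {"motion": [[[0.04,0,0,0.02,0,0,0],[0.04,0,0,0.04,0,0,0],[0.04,0,0,0.049,0,0,0],[0.035,0,0,0.049,0,0,0],[0.03,0,0,0.049,0,0,0],[0.027,0,-0.002,0.049,0,0,0],[0.027,0,-0.004,0.049,0,0,0],[0.027,0,-0.006,0.049,0,0,0],[0.027,0,-0.006,0.049,0,0,0],[0.027,0,-0.006,0.049,0,0,0]]], "force": 5}}

```text
time_s: 3.95
position: [463.7, 284.1, 250.5]
tool_rot: [3.141, 0.0, -0.22]
contact_force: [-0.1, -0.1, -0.3]
width: 26.8
```

Call:
{"fn": "move_arm", "kwargs": {"motion": [[[0.027,0,-0.001,0,0,0,0],[0.027,0,-0.002,0,0,0,0],[0.027,0,-0.003,0,0,0,0],[0.027,0,-0.004,0,0,0,0],[0.027,0,-0.005,0,0,0,0],[0.027,0,-0.006,0,0,0,0],[0.027,0,-0.006,0,0,0,0],[0.027,0,-0.006,0,0,0,0],[0.027,0,-0.006,0,0,0,0],[0.027,0,-0.006,0,0,0,0]]]}}

```text
time_s: 5.2
position: [465.0, 290.0, 250.5]
tool_rot: [-3.142, -0.0, -0.22]
contact_force: [-0.6, 0.1, -0.1]
width: 27.1
```

```bash
cat > look.py <<'E'
import sys
from h import *
n=sys.argv[1]; r=int(sys.argv[2])
t=env.camera('top');d=env.camera('side')
def c(i,x,y,w,h,k): return cv2.resize(i[y:y+h,x:x+w],None,fx=k,fy=k,interpolation=cv2.INTER_CUBIC)
cv2.imwrite(f'pics/{n}.png',np.hstack([c(t,*((325,145) if r else (160,165)),100,110,4),c(d,*((250,90) if r else (230,200)),100,110,4)]))
s=env.sense();print(s['position'],s['contact_force'],s['width'])
E
python3 look.py p2 0
```

```text
[465.01817226 289.97166325 250.5134476 ] [ 0.40118108 -0.32982458 -0.58461089] 26.88129322098203
```

View pics/p2.png

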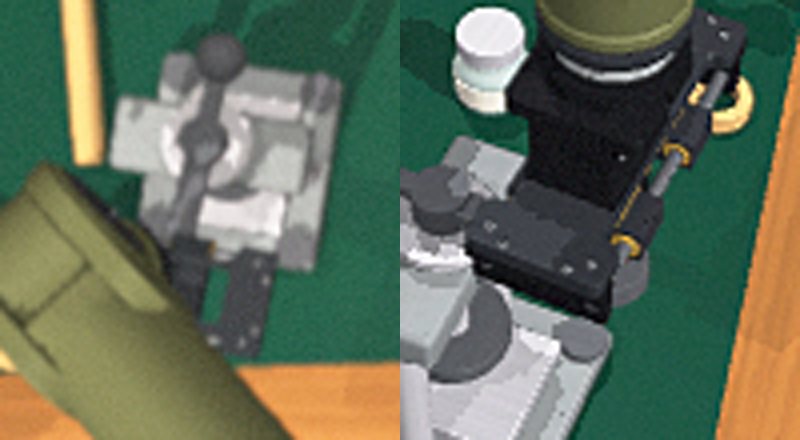

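Call:
{"fn": "move_arm", "kwargs": {"motion": [[[0.027,0,-0.001,0,0,0,0],[0.027,0,-0.002,0,0,0,0],[0.027,0,-0.003,0,0,0,0],[0.027,0,-0.004,0,0,0,0],[0.027,0,-0.005,0,0,0,0],[0.027,0,-0.006,0,0,0,0],[0.027,0,-0.006,0,0,0,0],[0.027,0,-0.006,0,0,0,0],[0.027,0,-0.006,0,0,0,0],[0.027,0,-0.006,0,0,0,0]]]}}

```text
time_s: 6.55
position: [466.4, 295.9, 250.5]
tool_rot: [-3.142, -0.0, -0.22]
contact_force: [-1.2, -0.9, 0.4]
width: 27.1
```

Call:
{"fn": "move_arm", "kwargs": {"motion": [[[0.027,0,-0.001,0,0,0,0],[0.027,0,-0.002,0,0,0,0],[0.027,0,-0.003,0,0,0,0],[0.027,0,-0.004,0,0,0,0],[0.027,0,-0.005,0,0,0,0],[0.027,0,-0.005,0,0,0,0],[0.027,0,-0.005,0,0,0,0],[0.027,0,-0.005,0,0,0,0],[0.027,0,-0.005,0,0,0,0],[0.027,0,-0.005,0,0,0,0]]]}}

```text
time_s: 7.8
position: [466.8, 297.3, 250.3]
tool_rot: [3.134, 0.001, -0.222]
contact_force: [-5.9, -8.3, 5.8]
width: 29.3
```

```bash
python3 look.py p3 0
```

```text
[466.7708303  297.27662164 250.34606319] [-5.73226126 -8.69715373  5.03772524] 29.28119016536027
```

View pics/p3.png

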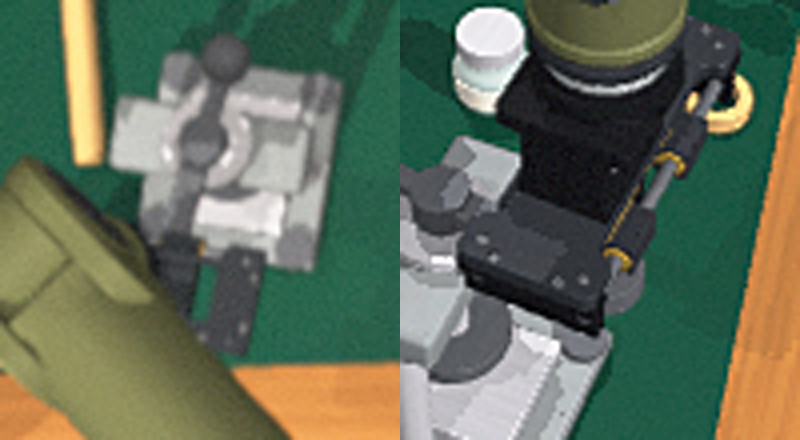

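Call:
{"fn": "move_arm", "kwargs": {"motion": [[[0.027,0,0.002,0,0,0,0],[0.027,0,0.004,0,0,0,0],[0.027,0,0.007,0,0,0,0],[0.027,0,0.01,0,0,0,0],[0.027,0,0.013,0,0,0,0],[0.027,0,0.016,0,0,0,0],[0.027,0,0.019,0,0,0,0],[0.027,0,0.022,0,0,0,0],[0.027,0,0.022,0,0,0,0],[0.027,0,0.022,0,0,0,0]]]}}

```text
time_s: 9.15
position: [462.7, 279.1, 250.5]
tool_rot: [3.141, -0.0, -0.22]
contact_force: [0.4, -0.5, 0.2]
width: 27.1
```

Call:
{"fn": "move_arm", "kwargs": {"motion": [[[0.027,0,0.001,0,0,0,0],[0.027,0,0.002,0,0,0,0],[0.027,0,0.003,0,0,0,0],[0.027,0,0.004,0,0,0,0],[0.027,0,0.005,0,0,0,0],[0.027,0,0.005,0,0,0,0],[0.027,0,0.005,0,0,0,0],[0.027,0,0.005,0,0,0,0],[0.027,0,0.005,0,0,0,0],[0.027,0,0.005,0,0,0,0]]]}}

```text
time_s: 10.4
position: [461.5, 274.4, 250.5]
tool_rot: [3.141, -0.0, -0.22]
contact_force: [0.0, -0.5, 1.3]
width: 27.0
```

```bash
python3 look.py p4 0
```

```text
[461.50605656 274.35200374 250.49153012] [ 0.04936167 -0.28962217 -0.47148941] 26.64733736530479
```

View pics/p4.png

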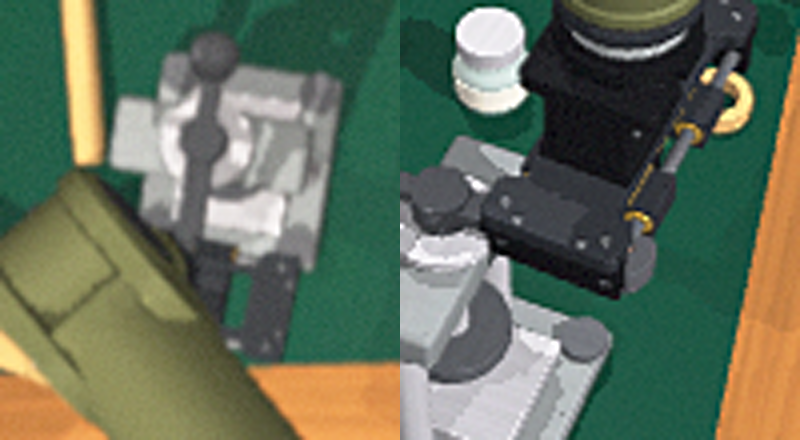

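Call:
{"fn": "move_arm", "kwargs": {"motion": [[[0.027,0,0.001,0,0,0,0],[0.027,0,0.002,0,0,0,0],[0.027,0,0.003,0,0,0,0],[0.027,0,0.004,0,0,0,0],[0.027,0,0.005,0,0,0,0],[0.027,0,0.005,0,0,0,0],[0.027,0,0.005,0,0,0,0],[0.027,0,0.005,0,0,0,0],[0.027,0,0.005,0,0,0,0],[0.027,0,0.005,0,0,0,0]]]}}

```text
time_s: 11.75
position: [460.8, 271.7, 250.6]
tool_rot: [-3.137, -0.001, -0.218]
contact_force: [3.8, 6.6, -5.0]
width: 27.2
```

```bash
python3 - <<'E'
from h import *
rows((460.4,269.5,250.6),-.22,[((461.7,275.4,250.6),-.22),((461.7,275.4,340),-.22),((469.5,-194,340),-.08),((469.5,-194,300),-.08)])
E
```

```text
[-0.0, -0.006, -0.0] [0.0, 0.0, 0.0]
[-0.0, -0.006, -0.0894] [0.0, 0.0, 0.0]
[0.11, 0.4503, -0.0894] [0.0, 0.0, -8.02]
[0.11, 0.4503, -0.0494] [0.0, 0.0, -8.02]
```

Call:
{"fn": "move_arm", "kwargs": {"motion": [[[0.027,0,-0.003,0,0,0,0],[0.027,0,-0.006,0,0,0,0],[0.036,0,-0.006,-0.045,0,0,0],[0.04,0,-0.006,-0.09,0,0,0],[0.04,0.014,0.051,-0.09,0,0,-2],[0.04,0.028,0.108,-0.09,0,0,-4],[0.04,0.042,0.165,-0.09,0,0,-6],[0.04,0.055,0.222,-0.09,0,0,-8],[0.04,0.069,0.279,-0.09,0,0,-8],[0.04,0.083,0.336,-0.09,0,0,-8]]]}}

```text
time_s: 13.0
position: [467.6, -78.7, 340.9]
tool_rot: [3.14, -0.0, -0.081]
contact_force: [0.8, 1.0, -0.3]
width: 39.5
```

```bash
python3 - <<'E'
from h import *
R=rot(-.22); c=np.array((460.4,269.5,250.6))+R.apply((83,336,-90)); print(c)
print(c)
y=-.22
# yaw change -(-8deg): +? 
q=(R*Ro.from_rotvec([0,0,-8],degrees=True)).as_euler('xyz');print(q)
rows(c,q[2],[((469.5,-194,340),q[2]),((469.5,-194,300),q[2])])
s=env.sense();print(s['position'],s['tool_rot'],s['contact_force'])
E
```

```text
[468.07433494 -76.51460169 340.6       ]
[468.07433494 -76.51460169 340.6       ]
[ 3.14159265  0.         -0.08037366]
[0.0109, 0.117, 0.0006] [0.0, 0.0, 0.0]
[0.0109, 0.117, 0.0406] [0.0, 0.0, 0.0]
[467.60184155 -78.7061472  340.87304684] [ 3.14039716e+00 -8.64028009e-05 -8.07082550e-02] [ 0.8311349   1.02325615 -0.3129966 ]
```

Call:
{"fn": "move_arm", "kwargs": {"motion": [[[0.04,0.005,0.057,0,0,0,0],[0.04,0.01,0.115,0,0,0,0],[0.04,0.01,0.115,0.01,0,0,0],[0.04,0.01,0.115,0.04,0,0,0],[0.04,0.01,0.115,0.06,0,0,0],[0.04,0.01,0.115,0.075,0,0,0],[0.04,0.01,0.115,0.09,0,0,0],[0.03,0.01,0.115,0.09,0,0,0],[0.027,0.01,0.115,0.09,0,0,0],[0.027,0.01,0.115,0.09,0,0,0]]]}}

```text
time_s: 14.25
position: [469.4, -192.1, 251.4]
tool_rot: [3.141, -0.001, -0.08]
contact_force: [0.0, 0.9, 1.0]
width: 27.8
```

```bash
python3 look.py p5 1
```

```text
[ 469.22580618 -192.06947249  251.14066651] [-0.76212066 -0.03129396  0.42332281] 27.379803253731694
```

View pics/p5.png

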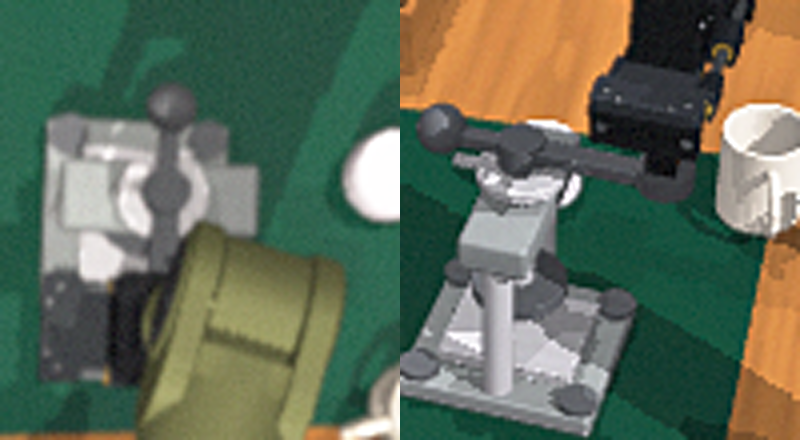

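Call:
{"fn": "move_arm", "kwargs": {"motion": [[[0.027,0,-0.002,0,0,0,0],[0.027,0,-0.004,0,0,0,0],[0.027,0,-0.006,0,0,0,0],[0.027,0,-0.007,0,0,0,0],[0.027,0,-0.008,0,0,0,0],[0.027,0,-0.008,0,0,0,0],[0.027,0,-0.008,0,0,0,0],[0.027,0,-0.008,0,0,0,0],[0.027,0,-0.008,0,0,0,0],[0.027,0,-0.008,0,0,0,0]]]}}

```text
time_s: 15.6
position: [469.6, -184.0, 250.5]
tool_rot: [3.142, 0.0, -0.08]
contact_force: [-0.1, -0.7, -0.6]
width: 27.2
```

Call:
{"fn": "move_arm", "kwargs": {"motion": [[[0.027,0,-0.001,0,0,0,0],[0.027,0,-0.002,0,0,0,0],[0.027,0,-0.003,0,0,0,0],[0.027,0,-0.004,0,0,0,0],[0.027,0,-0.005,0,0,0,0],[0.027,0,-0.005,0,0,0,0],[0.027,0,-0.005,0,0,0,0],[0.027,0,-0.005,0,0,0,0],[0.027,0,-0.005,0,0,0,0],[0.027,0,-0.005,0,0,0,0]]]}}

```text
time_s: 16.85
position: [470.0, -179.0, 250.6]
tool_rot: [3.141, -0.0, -0.08]
contact_force: [-0.4, -0.2, -0.0]
width: 27.0
```

Call:
{"fn": "move_arm", "kwargs": {"motion": [[[0.027,0,-0.001,0,0,0,0],[0.027,0,-0.002,0,0,0,0],[0.027,0,-0.003,0,0,0,0],[0.027,0,-0.004,0,0,0,0],[0.027,0,-0.005,0,0,0,0],[0.027,0,-0.005,0,0,0,0],[0.027,0,-0.005,0,0,0,0],[0.027,0,-0.005,0,0,0,0],[0.027,0,-0.005,0,0,0,0],[0.027,0,-0.005,0,0,0,0]]]}}

```text
time_s: 18.1
position: [470.3, -174.0, 250.5]
tool_rot: [3.142, 0.0, -0.08]
contact_force: [0.6, -0.5, -0.3]
width: 27.1
```

Call:
{"fn": "move_arm", "kwargs": {"motion": [[[0.027,0,-0.001,0,0,0,0],[0.027,0,-0.002,0,0,0,0],[0.027,0,-0.003,0,0,0,0],[0.027,0,-0.004,0,0,0,0],[0.027,0,-0.005,0,0,0,0],[0.027,0,-0.005,0,0,0,0],[0.027,0,-0.005,0,0,0,0],[0.027,0,-0.005,0,0,0,0],[0.027,0,-0.005,0,0,0,0],[0.027,0,-0.005,0,0,0,0]]]}}

```text
time_s: 19.35
position: [470.7, -169.0, 250.5]
tool_rot: [3.142, 0.0, -0.08]
contact_force: [-0.8, 1.0, 1.6]
width: 26.7
```

```bash
python3 look.py p6 1
```

```text
[ 470.76969717 -169.02879406  250.54635259] [ 0.25192827 -0.22261483  0.39262679] 27.075131913340538
```

View pics/p6.png

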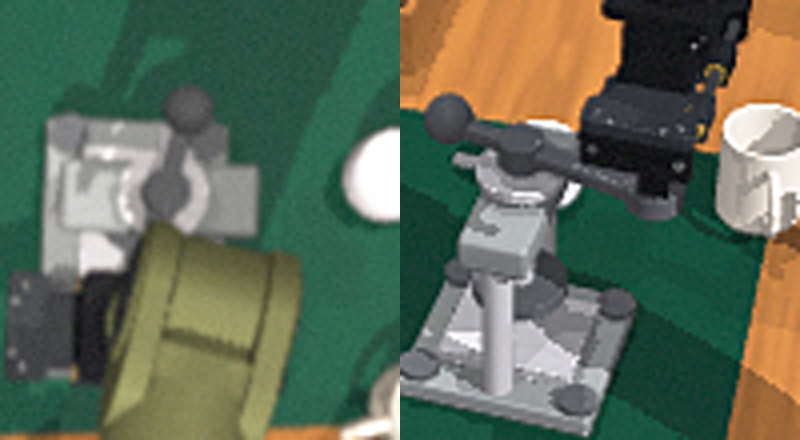

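Call:
{"fn": "move_arm", "kwargs": {"motion": [[[0.027,0,-0.001,0,0,0,0],[0.027,0,-0.002,0,0,0,0],[0.027,0,-0.003,0,0,0,0],[0.027,0,-0.004,0,0,0,0],[0.027,0,-0.005,0,0,0,0],[0.027,0,-0.005,0,0,0,0],[0.027,0,-0.005,0,0,0,0],[0.027,0,-0.005,0,0,0,0],[0.027,0,-0.005,0,0,0,0],[0.027,0,-0.005,0,0,0,0]]]}}

```text
time_s: 20.7
position: [471.0, -167.0, 250.5]
tool_rot: [3.138, -0.001, -0.083]
contact_force: [0.4, -7.0, -1.7]
width: 26.7
```

Call:
{"fn": "move_arm", "kwargs": {"motion": [[[0.027,0,0.003,0,0,0,0],[0.027,0,0.007,0,0,0,0],[0.027,0,0.011,0,0,0,0],[0.027,0,0.016,0,0,0,0],[0.027,0,0.021,0,0,0,0],[0.027,0,0.026,0,0,0,0],[0.027,0,0.03,0,0,0,0],[0.027,0,0.034,0,0,0,0],[0.027,0,0.037,0,0,0,0],[0.027,0,0.038,0,0,0,0]]]}}

```text
time_s: 21.95
position: [468.1, -202.2, 250.5]
tool_rot: [3.141, -0.0, -0.08]
contact_force: [-0.2, 0.7, -0.2]
width: 27.1
```

Call:
{"fn": "move_arm", "kwargs": {"motion": [[[0.027,0,0.001,0,0,0,0],[0.027,0,0.002,0,0,0,0],[0.027,0,0.003,0,0,0,0],[0.027,0,0.004,0,0,0,0],[0.027,0,0.005,0,0,0,0],[0.027,0,0.005,0,0,0,0],[0.027,0,0.005,0,0,0,0],[0.027,0,0.005,0,0,0,0],[0.027,0,0.005,0,0,0,0],[0.027,0,0.005,0,0,0,0]]]}}

```text
time_s: 23.2
position: [467.7, -206.9, 250.6]
tool_rot: [3.141, -0.0, -0.08]
contact_force: [0.4, -0.4, 0.3]
width: 27.1
```

Call:
{"fn": "move_arm", "kwargs": {"motion": [[[0.027,0,0.001,0,0,0,0],[0.027,0,0.002,0,0,0,0],[0.027,0,0.003,0,0,0,0],[0.027,0,0.004,0,0,0,0],[0.027,0,0.005,0,0,0,0],[0.027,0,0.005,0,0,0,0],[0.027,0,0.005,0,0,0,0],[0.027,0,0.005,0,0,0,0],[0.027,0,0.005,0,0,0,0],[0.027,0,0.005,0,0,0,0]]]}}

```text
time_s: 24.45
position: [467.3, -211.9, 250.6]
tool_rot: [3.141, 0.0, -0.08]
contact_force: [-0.0, -0.8, 0.1]
width: 26.9
```

Call:
{"fn": "move_arm", "kwargs": {"motion": [[[0.027,0,0.001,0,0,0,0],[0.027,0,0.002,0,0,0,0],[0.027,0,0.003,0,0,0,0],[0.027,0,0.004,0,0,0,0],[0.027,0,0.005,0,0,0,0],[0.027,0,0.005,0,0,0,0],[0.027,0,0.005,0,0,0,0],[0.027,0,0.005,0,0,0,0],[0.027,0,0.005,0,0,0,0],[0.027,0,0.005,0,0,0,0]]]}}

```text
time_s: 25.7
position: [466.9, -216.9, 250.6]
tool_rot: [3.141, 0.0, -0.08]
contact_force: [-1.5, 0.2, 0.3]
width: 26.7
```

Call:
{"fn": "move_arm", "kwargs": {"motion": [[[0.027,0,0.001,0,0,0,0],[0.027,0,0.002,0,0,0,0],[0.027,0,0.003,0,0,0,0],[0.027,0,0.004,0,0,0,0],[0.027,0,0.005,0,0,0,0],[0.027,0,0.005,0,0,0,0],[0.027,0,0.005,0,0,0,0],[0.027,0,0.005,0,0,0,0],[0.027,0,0.005,0,0,0,0],[0.027,0,0.005,0,0,0,0]]]}}

```text
time_s: 26.95
position: [466.5, -221.9, 250.6]
tool_rot: [3.141, 0.0, -0.08]
contact_force: [-0.2, -0.4, -0.8]
width: 27.0
```

```bash
python3 look.py p7 1
```

```text
[ 466.49828673 -221.89990059  250.54413334] [-0.96889536  0.46610821  0.07872231] 26.860942657591792
```

View pics/p7.png

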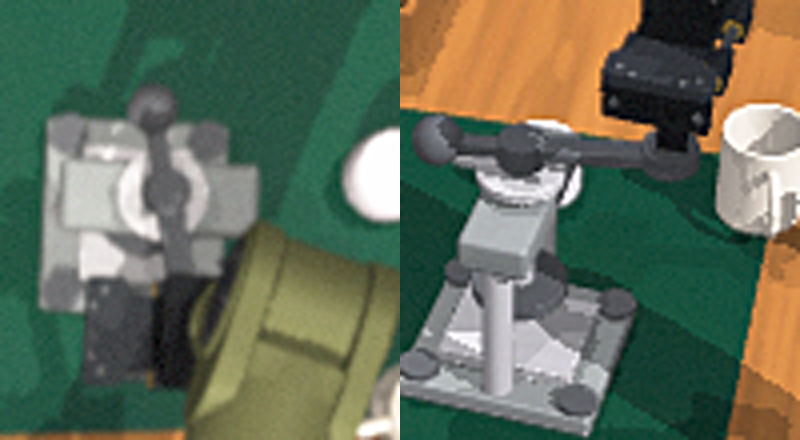

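Call:
{"fn": "move_arm", "kwargs": {"motion": [[[0.027,0,0.001,0,0,0,0],[0.027,0,0.002,0,0,0,0],[0.027,0,0.003,0,0,0,0],[0.027,0,0.004,0,0,0,0],[0.027,0,0.005,0,0,0,0],[0.027,0,0.005,0,0,0,0],[0.027,0,0.005,0,0,0,0],[0.027,0,0.005,0,0,0,0],[0.027,0,0.005,0,0,0,0],[0.027,0,0.005,0,0,0,0]]]}}

```text
time_s: 28.3
position: [466.5, -224.5, 250.5]
tool_rot: [-3.139, 0.0, -0.078]
contact_force: [0.3, 6.0, 1.7]
width: 26.7
```

Call:
{"fn": "move_arm", "kwargs": {"motion": [[[0.027,0,-0.008,0,0,0,0],[0.027,0,-0.016,0,0,0,0],[0.027,0,-0.024,0,0,0,0],[0.027,0,-0.032,0,0,0,0],[0.027,0,-0.04,0,0,0,0],[0.027,0,-0.047,0,0,0,0],[0.027,0,-0.053,0,0,0,0],[0.027,0,-0.057,0,0,0,0],[0.027,0,-0.059,0,0,0,0],[0.027,0,-0.06,0,0,0,0]]]}}

```text
time_s: 29.55
position: [471.0, -167.2, 250.6]
tool_rot: [3.141, -0.0, -0.08]
contact_force: [-0.4, -1.6, 0.3]
width: 26.8
```

```bash
python3 - <<'E'
from h import *
rows((471,-167,250.6),-.08,[((471,-170.2,250.6),-.08),((471,-170.2,320),-.08),((448.2,-24,320),-.08),((448.2,-24,200),-.08)])
E
```

```text
[0.0003, 0.0032, 0.0] [0.0, 0.0, 0.0]
[0.0003, 0.0032, -0.0694] [0.0, 0.0, 0.0]
[-0.0342, -0.1407, -0.0694] [0.0, 0.0, 0.0]
[-0.0342, -0.1407, 0.0506] [0.0, 0.0, 0.0]
```

Call:
{"fn": "move_arm", "kwargs": {"motion": [[[0.03,0,0.002,0,0,0,0],[0.036,0,0.003,0,0,0,0],[0.04,0,0.003,-0.02,0,0,0],[0.04,0,0.003,-0.07,0,0,0],[0.06,-0.014,-0.055,-0.07,0,0,0],[0.075,-0.028,-0.11,-0.05,0,0,0],[0.075,-0.034,-0.141,0,0,0,0],[0.075,-0.034,-0.141,0.05,0,0,0],[0.075,-0.034,-0.141,0.1,0,0,0],[0.075,-0.034,-0.141,0.12,0,0,0]]]}}

```text
time_s: 30.8
position: [446.2, -23.6, 127.7]
tool_rot: [-3.141, 0.005, -0.08]
contact_force: [0.3, 0.4, 0.5]
width: 74.7
```

```bash
python3 - <<'E'
from h import *
t=env.camera('top');d=env.camera('side')
s=env.sense();print(s['position'],s['contact_force'],s['width'])
def c(i,x,y,w,h,k): return cv2.resize(i[y:y+h,x:x+w],None,fx=k,fy=k,interpolation=cv2.INTER_CUBIC)
cv2.imwrite('pics/q1.png',np.hstack([c(t,265,150,140,130,3),c(d,240,90,110,170,2.3)[:390]]))
E
```

```text
[446.21986986 -23.60039189 128.19802022] [-0.200693   -0.02758636  0.3808928 ] 74.8945407623293
```

View pics/q1.png

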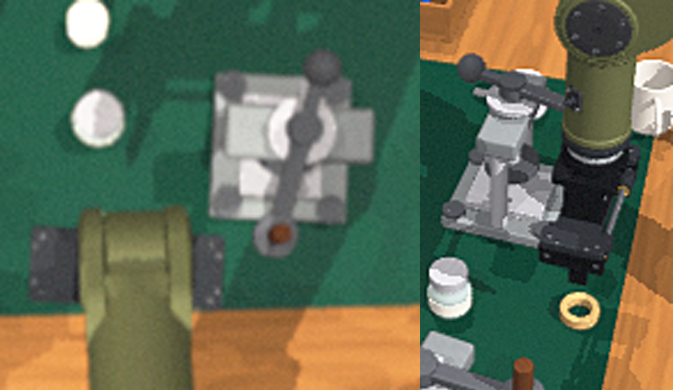

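Call:
{"fn": "move_arm", "kwargs": {"motion": [[[0.075,0.001,0,0.04,0,0,0],[0.075,0.001,0,0.08,0,0,0],[0.075,0.001,0,0.1,0,0,0],[0.075,0.001,0,0.109,0,0,0],[0.075,0.001,0,0.109,0,0,0],[0.065,0.001,0,0.109,0,0,0],[0.055,0.001,0,0.109,0,0,0],[0.045,0.001,0,0.109,0,0,0],[0.045,0.001,0,0.109,0,0,0],[0.045,0.001,0,0.109,0,0,0]]], "force": 15}}

```text
time_s: 32.15
position: [449.7, -23.9, 22.0]
tool_rot: [3.141, -0.001, -0.08]
contact_force: [-0.2, -0.1, 5.2]
width: 52.2
```

```bash
python3 - <<'E'
from h import *
t=env.camera('top');d=env.camera('side')
s=env.sense();print(s['position'],s['tool_rot'],s['contact_force'],s['width'])
def c(i,x,y,w,h,k): return cv2.resize(i[y:y+h,x:x+w],None,fx=k,fy=k,interpolation=cv2.INTER_CUBIC)
cv2.imwrite('pics/q2.png',np.hstack([c(t,325,160,60,80,5),c(d,290,100,50,50,8),]))if 0 else cv2.imwrite('pics/q2.png',np.hstack([c(t,335,205,40,40,10),c(d,295,110,40,40,10)]))
cv2.imwrite('pics/q2b.png',c(d,270,180,80,60,6))
E
```

```text
[449.72812325 -23.9359539   22.01501488] [ 3.14125712e+00 -6.38716915e-04 -8.02238328e-02] [-1.00944766  0.3055485   5.63778536] 51.48786033248346
```

View pics/q2.png

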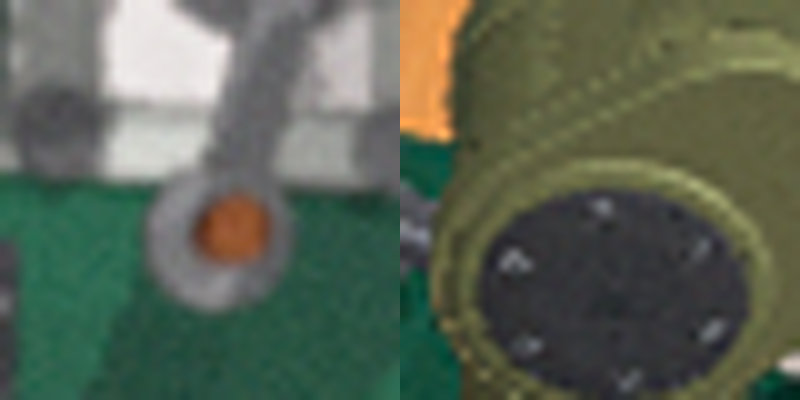

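View pics/q2b.png

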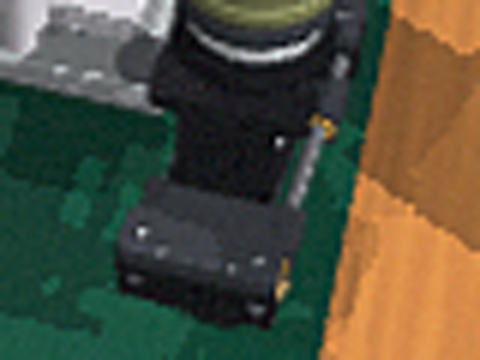

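```bash
python3 - <<'E'
from h import *
P=lambda x0,y0,k,u,v:(x0+(u+.5)/k-.5,y0+(v+.5)/k-.5)
print(at('top',*P(335,205,10,233,227),270),at('top',*P(335,205,10,220,241),225))
rows((449.5,-24,21.6),-.08,[((449.5,-24,310),-.08),((472,-170,310),-.08)])
E
```

```text
[ 473.73137089 -171.04985912  270.        ] [ 471.45245266 -172.62933521  225.        ]
[0.0, 0.0, -0.2884] [0.0, 0.0, 0.0]
[0.0341, 0.1437, -0.2884] [0.0, 0.0, 0.0]
```

Call:
{"fn": "move_arm", "kwargs": {"motion": [[[0.045,0,0,-0.03,0,0,0],[0.045,0,0,-0.08,0,0,0],[0.045,0,0,-0.13,0,0,0],[0.045,0,0,-0.18,0,0,0],[0.045,0,0,-0.23,0,0,0],[0.045,0,0,-0.28,0,0,0],[0.045,0,0,-0.29,0,0,0],[0.045,0,0,-0.29,0,0,0],[0.045,0,0,-0.29,0,0,0],[0.045,0,0,-0.29,0,0,0]]]}}

```text
time_s: 33.5
position: [448.6, -23.8, 309.9]
tool_rot: [-3.141, 0.003, -0.08]
contact_force: [-0.6, 0.3, -0.9]
width: 51.8
```

```bash
python3 - <<'E'
from h import *
t=env.camera('top');d=env.camera('side')
s=env.sense();print(s['position'],s['tool_rot'],s['contact_force'],s['width'])
def c(i,x,y,w,h,k): return cv2.resize(i[y:y+h,x:x+w],None,fx=k,fy=k,interpolation=cv2.INTER_CUBIC)
cv2.imwrite('pics/q3.png',np.hstack([c(t,335,205,40,40,10),c(d,295,110,40,40,10)]))
cv2.imwrite('pics/q3b.png',c(d,270,80,110,90,6))
E
```

```text
[448.89486436 -23.85717974 310.53270188] [-3.14132357e+00  1.77619839e-03 -8.01202900e-02] [ 0.3466388   0.63987799 -0.19626005] 52.28193618242432
```

View pics/q3b.png

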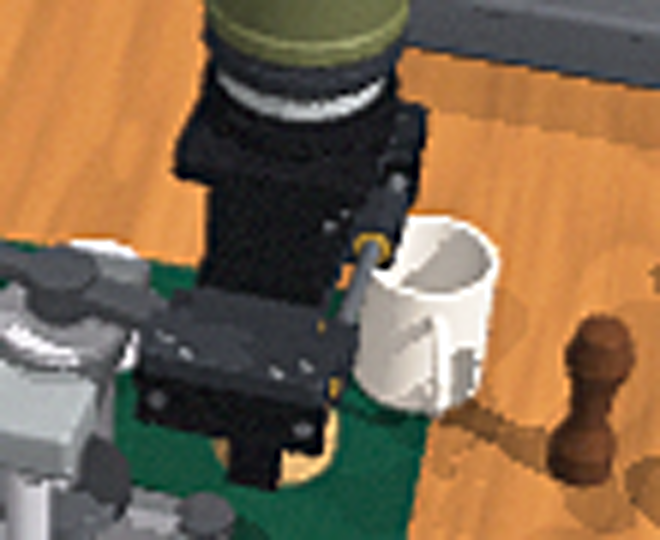

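```bash
python3 - <<'E'
from h import *
for x in(447.5,449): print(proj('side',(x,-23.9,297)))
rows((449,-24,310.5),-.08,[((474.2,-170.4,310.5),-.08)])
E
```

```text
(np.float64(315.5680130936765), np.float64(151.54383368583))
(np.float64(314.98656358619286), np.float64(151.45488704495818))
[0.0368, 0.1439, 0.0] [0.0, 0.0, 0.0]
```

Call:
{"fn": "move_arm", "kwargs": {"motion": [[[0.045,0.009,0.036,0,0,0,0],[0.045,0.018,0.072,0,0,0,0],[0.045,0.027,0.108,0,0,0,0],[0.045,0.034,0.135,0,0,0,0],[0.045,0.037,0.144,0,0,0,0],[0.045,0.037,0.144,0,0,0,0],[0.045,0.037,0.144,0,0,0,0],[0.045,0.037,0.144,0,0,0,0],[0.045,0.037,0.144,0,0,0,0],[0.045,0.037,0.144,0,0,0,0]]]}}

```text
time_s: 34.85
position: [474.7, -170.1, 311.7]
tool_rot: [3.141, -0.0, -0.08]
contact_force: [0.4, -0.0, -0.8]
width: 51.7
```

```bash
python3 - <<'E'
from h import *
d=env.camera('side')
s=env.sense();print(s['position'],s['tool_rot'],s['contact_force'],s['width'])
def c(i,x,y,w,h,k): return cv2.resize(i[y:y+h,x:x+w],None,fx=k,fy=k,interpolation=cv2.INTER_CUBIC)
cv2.imwrite('pics/q4.png',c(d,280,80,70,70,8))
print(proj('side',(473.2,-170.4,270)),proj('side',(473.2,-170.4,225)))
E
```

```text
[ 474.65438795 -170.17553977  311.62919503] [ 3.14139496e+00 -9.94899237e-05 -7.99324851e-02] [0.38693479 0.3970348  0.07754597] 51.47338817082841
(np.float64(314.7687891967124), np.float64(123.60467423967984)) (np.float64(313.79397197654254), np.float64(136.17059939218703))
```

View pics/q4.png

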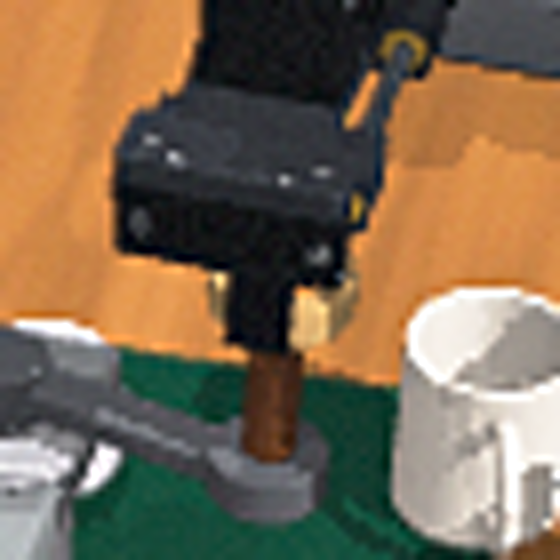

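Call:
{"fn": "move_arm", "kwargs": {"motion": [[[0.045,0,0,0.01,0,0,0],[0.045,0,0,0.018,0,0,0],[0.045,0,0,0.025,0,0,0],[0.045,0,0,0.033,0,0,0],[0.045,0,0,0.042,0,0,0],[0.045,0,0,0.05,0,0,0],[0.045,0,0,0.057,0,0,0],[0.045,0,0,0.061,0,0,0],[0.045,0,0,0.062,0,0,0],[0.045,0,0,0.062,0,0,0]]]}}

```text
time_s: 36.15
position: [474.8, -170.4, 249.7]
tool_rot: [3.141, -0.0, -0.08]
contact_force: [0.0, -0.1, -0.6]
width: 52.1
```

```bash
python3 - <<'E'
from h import *
d=env.camera('side')
s=env.sense();print(s['position'],s['tool_rot'],s['contact_force'],s['width'])
def c(i,x,y,w,h,k): return cv2.resize(i[y:y+h,x:x+w],None,fx=k,fy=k,interpolation=cv2.INTER_CUBIC)
cv2.imwrite('pics/q5.png',c(d,280,80,70,70,8))
E
```

```text
[ 474.8109008  -170.40372995  249.80202361] [ 3.14129923e+00 -4.17696686e-04 -8.01329319e-02] [-0.03952999  1.16639956 -0.04364337] 51.74895361266851
```

View pics/q5.png

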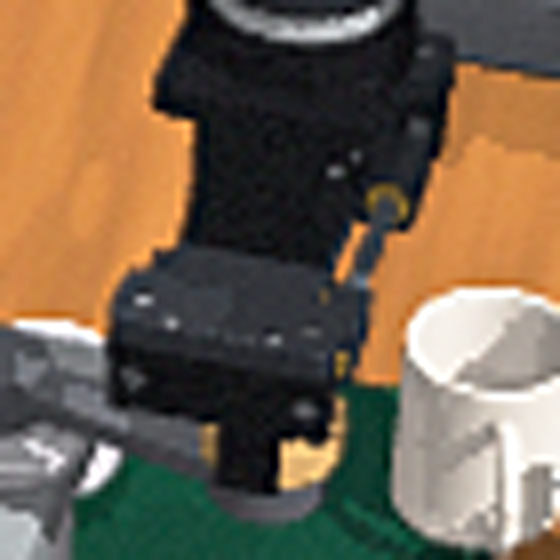

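Call:
{"fn": "move_arm", "kwargs": {"motion": [[[0.045,0,0,0.001,0,0,0],[0.045,0,0,0.002,0,0,0],[0.045,0,0,0.002,0,0,0],[0.053,0,0,0.002,0,0,0],[0.056,0,0,0.002,0,0,0],[0.062,0,0,0.002,0,0,0],[0.068,0,0,0.002,0,0,0],[0.068,0,0,-0.01,0,0,0],[0.068,0,0,-0.04,0,0,0],[0.068,0,0,-0.08,0,0,0]]]}}

```text
time_s: 37.45
position: [474.3, -170.2, 330.6]
tool_rot: [-3.141, 0.001, -0.08]
contact_force: [0.4, -0.8, -0.2]
width: 67.9
```

Call:
{"fn": "move_arm", "kwargs": {"motion": [[[0.068,0,-0.05,-0.01,0,0,0],[0.068,0,-0.1,-0.01,0,0,0],[0.068,0,-0.15,-0.01,0,0,0],[0.068,0,-0.18,-0.01,0,0,0],[0.068,0,-0.18,-0.01,0,0,0],[0.068,0,-0.18,-0.01,0,0,0],[0.068,0,-0.18,-0.01,0,0,0],[0.068,0,-0.18,-0.01,0,0,0],[0.068,0,-0.18,-0.01,0,0,0],[0.068,0,-0.18,-0.01,0,0,0]]]}}

```text
time_s: 38.7
position: [489.1, 8.9, 339.5]
tool_rot: [3.142, 0.0, -0.08]
contact_force: [0.4, -0.1, -0.2]
width: 67.9
```

```bash
python3 - <<'E'
from h import *
d=env.camera('side');t=env.camera('top')
s=env.sense();print(s['time_s'],s['position'],s['tool_rot'],s['contact_force'],s['width'])
def c(i,x,y,w,h,k): return cv2.resize(i[y:y+h,x:x+w],None,fx=k,fy=k,interpolation=cv2.INTER_CUBIC)
cv2.imwrite('pics/q6.png',np.hstack([c(t,325,155,80,90,5),c(d,250,100,80,90,5)]))
cv2.imwrite('pics/q6f.png',d)
cv2.imwrite('pics/q7f.png',t)
E
```

```text
38.8 [489.07429463   9.03003512 339.50995705] [ 3.14150767e+00  6.38454284e-05 -8.02126264e-02] [-0.48315494 -0.88446797 -0.95472567] 67.62304209518904
```

View pics/q6.png

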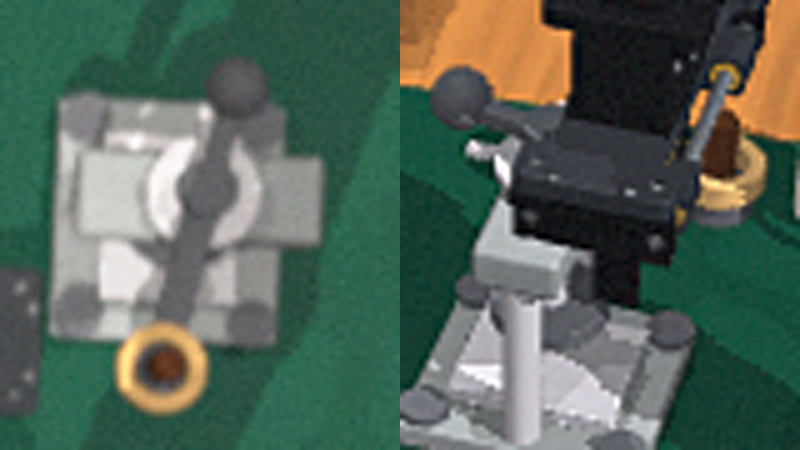

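View pics/q6f.png

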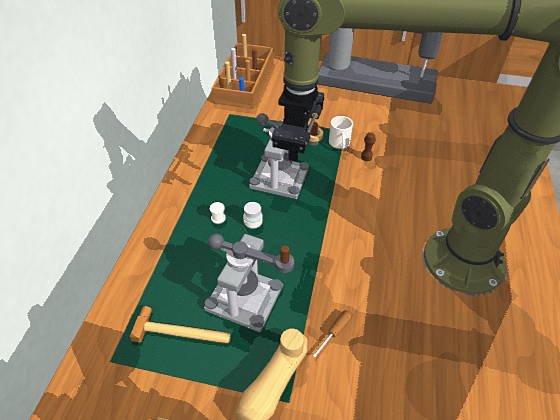

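View pics/q7f.png

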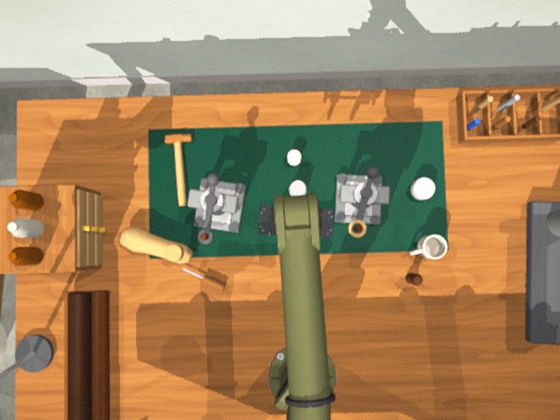

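```bash
python3 - <<'E'
from h import *
P=lambda x0,y0,k,u,v:(x0+(u+.5)/k-.5,y0+(v+.5)/k-.5)
print(at('top',*P(325,155,5,162,368),241),at('top',*P(325,155,5,168,362),270),at('top',*P(325,155,5,237,87),225),'ball; old left ball 215,83')
E
```

```text
[ 472.15096957 -172.05286549  241.        ] [ 474.41543021 -172.072191    270.        ] [ 637.39005333 -224.31890449  225.        ] ball; old left ball 215,83
```

```bash
python3 -c "
from rig import env
print(env.hand_in())"
```

```text
the job is handed in; nothing more can be done
None
```

I rocked both handles, found that the right-hand press has the worn nut, and put the ring tag on its grip. The job was handed in at 38.8 s of the 72 s limit; no verdict was reported.

- **Play:** the left press swings about 18 mm in all and the right press about 51 mm, a ratio of about 2.8.
- **Rocking:** I held each handle against both ends of its play, left then right, starting with the left press. The force along the swing was about 6 to 9 N at each end. At the left press's left end the total wrist force reached about 12 N, because of added sideways and upward components I did not trace. That is under the 20 N limit.
- **Handle and ring:** I brought the right handle back to the left end of its play, then lowered the ring over its grip onto the foot and released it. In the last pictures the ring lies flat on the foot, about 2 mm from the grip's axis. The handle is within about 1 to 2 mm of its left end.
- **End state:** the gripper was well clear of everything, and the other things on the bench look unmoved.
- **Not checked directly:** I did not measure the screw pointers in the pictures. That neither screw turned rests on the push along the swing staying below the screws' roughly 10 N resistance.
- **Disagreements:** the two cameras differed by about 2 to 4 mm on most of the points I used. I used their average together with the positions felt at contact.

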